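# Rebuild the spacer stack on a cake turntable's spindle

### The arm

A 7-joint arm with a two-finger parallel gripper is mounted at the origin on the work surface. World frame = base frame: x ahead of the robot, y to its left, z up, the work surface at z = 0. Lengths are in m, angles in rad, forces in N, time in s.
With the tool pointing down it reaches from about 0.35 to 0.9 m from the base axis. Payload 19.9 kg.
Tool frame: the origin (TCP) lies between the finger pads; the fingertips stand 19 mm ahead of it and the grasp point (between the pads) is the TCP; z points along the fingers, y is the line along which they close (so a half turn about z gives the same grasp; the last joint's range is limited). The gripper opens to 94 mm and grips with 3 to 60 N. Pads are 16 mm wide; open, the fingers measure 119 mm over their backs; the gripper's body (75 mm by 177 mm) begins 78 mm behind the grasp point.
Start: joints at [1.21, 0.417, -0.01, 1.614, 0.005, 1.111, -0.053], TCP at [0.196, -0.593, 0.224] pointing down, gripper open.
Joint ranges: [-2.81, 2.81], [-0.39, 2.02], [-1.27, 1.25], [0.06, 2.57], [-1.19, 4.33], [0.19, 2], [-2.82, 2.82]. Speed limits (rad/s): [1.89, 1.89, 2.39, 2.39, 3.01, 3.01, 3.01].

### API

Orientations are given as a 3x3 rotation matrix whose columns are the frame's x, y, z axes.
In Python, from rig import robot gives the robot as it stands. Calls block until the motion is done:
- robot.move_ptp(position, orientation): joint-space move of the TCP to a pose.
- robot.move_linear(position, velocity=0.15, frame=None, threshold=None): straight line of the TCP; frame=None keeps the orientation; velocity is the mean speed in m/s. With threshold (N) it stops when the force on the tool has changed by that much, and returns True; else False.
- robot.goto_joints(angles): joint-space move.
- robot.gripper_to(opening): finger opening in m; the grip force is fixed at half the most; returns when the fingers have stopped.
- robot.pause(seconds).
- robot.ik(position, orientation): joint angles nearest the present ones, or None.
- robot.get_state(): the state.
- robot.grab_frame(name): name is "side" or "top" or "wrist"; returns the picture (420x560x3 uint8, red, green, blue); there is no depth.
- robot.camera_info(name): a dict with "fx", "fy", "cx", "cy" (pixels), "dist" ([k1, k2, p1, p2, k3] as OpenCV has them; the pictures are not rectified), "rvec" (rotation vector, rad) and "tvec" (3), from world to camera coordinates, as OpenCV has them. Camera axes: x right, y down, z forward; pixel columns grow to the right and rows downward; lengths in m; the calibration is good to about 2 mm. A picture is of the moment at which its call begins: read the wrist's pose just before it. camera_info takes no time and is no camera call; for the wrist camera it gives the pose at the moment of the call.
A pose or a line that the arm cannot do raises robot.PlanningError and nothing moves.
- robot.sign_off(): hands the job in; it is judged then, once.
The state is a dict: "time": time; "qpos": joint angles; "joint_vel": joint speeds; "effort": joint torques, N m; "ee_pos": TCP position; "tool_rot": TCP orientation; "force": force on the tool from outside, world axes, zero at the start; "moment": the same for the moment, N m; "opening": finger opening in m; "grasp_force": force on a finger pad.
Only numpy, scipy, OpenCV 4.12 (cv2) and the standard library are available. Lean on these libraries where they do the work, as an engineer would, in place of code of your own. Each camera call takes 0.05 s, during which the arm holds its last target. There are 200 camera calls.

### The job

The cake turntable has been taken apart and cleaned. Thread its three loose steel spacers back onto the upright stepped spindle of the foot in size order, the widest at the bottom, then the middle one, the narrowest on top: feel for the spindle, and press each spacer gently past its rubber ring until it sits fully home and let it go before fetching the next. Do not force or knock the spindle, and leave the other baking things where they are.

Things in the scene. Friction and masses are not known exactly. Their poses are not given: they have to be found in the camera images.
- foot: fixed cast grey foot of a cake turntable, round, 170 mm across; origin at the centre of its underside on the shelf, z up. It rises to a flat round seat, 72 mm across and 45 mm up, with an upright stepped steel spindle. Over 60 N (peak) on the foot or 40 N on the steel of the spindle fails the job: touch down slowly, about 10 mm/s, and press with under 20 N
- foot_seat (a point): centre of the foot's seat, 45 mm above its underside. Spindle steps (heights above the seat): 24 mm diameter up to 13 mm, 18 mm up to 27 mm, 12 mm up to 41 mm, then a stud of 8 mm diameter up to 54 mm; each step's top edge has a 1 mm 45 degree chamfer. The wide spacer seats on the foot, the middle one on the wide, the narrow one on the middle; each has 1 mm play all round on its step
- foot_top (a point): point on the foot's centre line at the height of the spindle's top, 54 mm above the seat. The spindle is clamped rigidly in an oversize hole against its side: its upright axis stands 5 mm from the foot's centre line, in a direction that changes and is NOT measured: feel for it or look (it does not move)
- foot_mid (a point): point on the foot's centre line 27 mm above the seat. The spindle's steps carry one black rubber ring each, 1.9 mm proud of the step, at 6, 20 and 34 mm above the seat. A spacer lowered onto its step hangs on the rubber ring 4 to 8 mm short of home; a steady push of 4 to 12 N takes it past, then it slides down until it seats and stays there
- spacer_wide: steel spacer ring with flat faces and a plain round through bore, 14 mm high, outside diameter 62 mm, bore 26 mm, about 270 g (may differ by a fifth). Origin at the centre of the ring, 7 mm above what it lies flat on; z is the bore axis. It starts flat on the shelf; which spacer lies at which place changes. Home on the spindle, its origin is 52 mm above the foot's underside
- spacer_middle: steel spacer ring with flat faces and a plain round through bore, 14 mm high, outside diameter 50 mm, bore 20 mm, about 180 g (may differ by a fifth). Origin at the centre of the ring, 7 mm above what it lies flat on; z is the bore axis. It starts flat on the shelf; which spacer lies at which place changes. Home on the spindle, its origin is 66 mm above the foot's underside
- spacer_narrow: steel spacer ring with flat faces and a plain round through bore, 14 mm high, outside diameter 38 mm, bore 14 mm, about 100 g (may differ by a fifth). Origin at the centre of the ring, 7 mm above what it lies flat on; z is the bore axis. It starts flat on the shelf; which spacer lies at which place changes. Home on the spindle, its origin is 80 mm above the foot's underside
- plate: the turntable's aluminium top plate, 302 mm across, fixed, lying face down with its hub up (44 mm high in the middle); origin at the centre of its underside. Not needed for this job
- heat_mat: fixed flat heat mat 190 x 250 x 10 mm with a strip and a small press button along its +y edge; origin at the centre of its underside. Not needed
- jar: glass storage jar with a swing clamp lid, 96 mm across and 150 mm tall, standing on the heat mat; origin at the centre of its underside. Leave it alone
- loaf_tins: stack of three aluminium loaf tins, 232 x 122 x 95 mm over all, long side along x; origin at the centre of its underside. Leave it alone
- whisk: stainless dough whisk lying flat, 300 mm long along its x, 14 mm thick, with a 75 mm wide flat wire head at +x; origin 160 mm from the handle's end. Leave it alone
- scraper: orange plastic dough scraper lying flat, 85 x 130 mm, 8 mm thick at its +x edge; origin at the centre of its underside. Leave it alone
- nozzle: steel piping nozzle standing on its wide end, a cone 28 mm across and 42 mm tall; origin at the centre of its underside. Leave it alone
- cutter: thin round steel biscuit cutter, 58 mm across and 33 mm tall, open at both ends, wall 2 mm: not a spacer; origin at the centre of its lower edge. Leave it alone
Not all that is in view belongs to the job. Leave any green or pink look-alike of the spacer_wide alone.

How it is judged:
On the way, in this order (a step that is already met when the one before it is completed fails the run):
1. the wide spacer is fully home on the foot's seat and let go (z of spacer_wide in the frame of foot between 0.05 and 0.054 m and horizontal distance between spacer_wide and foot below 0.0075 m and angle between the z axis of spacer_wide and the z axis of foot, either way round below 0.06 rad and contact force between the fingers and spacer_wide below 0.05 N and linear speed of spacer_wide below 0.01 m/s), for 0.2 s.
2. then the middle spacer is fully home on the wide one and let go (z of spacer_middle in the frame of foot between 0.064 and 0.068 m and horizontal distance between spacer_middle and foot below 0.0075 m and angle between the z axis of spacer_middle and the z axis of foot, either way round below 0.06 rad and contact force between the fingers and spacer_middle below 0.05 N and linear speed of spacer_middle below 0.01 m/s), for 0.2 s.
At the end, for the whole second after the job is handed in: all three spacers are threaded on the spindle and fully home: wide on the foot, middle on it, narrow on top, their centres 52, 66 and 80 mm (each within 2 mm) above the foot's underside, within 7.5 mm of the foot's axis, level within 0.06 rad, let go and at rest (all of step 1 and all of step 2 and z of spacer_narrow in the frame of foot between 0.078 and 0.082 m and horizontal distance between spacer_narrow and foot below 0.0075 m and angle between the z axis of spacer_narrow and the z axis of foot, either way round below 0.06 rad and contact force between the fingers and spacer_narrow below 0.05 N and linear speed of spacer_narrow below 0.01 m/s); the robot touches nothing.
It fails at once if more than 40 N on a step of the spindle (its steel, not counting the squeeze of the rubber rings) or more than 60 N on the foot (contact force between any of foot_c0, foot_c1, foot_c2, foot_c3 and anything else above 60 N or contact force between any of spindle_c0, spindle_c1, spindle_c2, spindle_c3 and anything else above 40 N).
It fails at once if a bystander (tins, jar, whisk, scraper, nozzle or cutter) moved by more than 25 mm (distance of any of loaf_tins, jar, whisk, scraper, nozzle, cutter from where it was at the start of the episode above 0.025 m).
It also fails if it takes over 72 s, if anything falls off the work surface, if the arm or the gripper's body presses on something with over 40 N, if the wrist force passes 120 N, or if a joint passes its speed limit or range.

## Working session

There is one attempt and no reset: what is moved stays moved. The work goes in short steps, each a Python script; the robot and the scene stay as the last script left them, time stands still between calls to the robot, and variables do not carry over. Pictures are saved under pics/ and viewed, at most 10 in all, crops included, and the job is handed in when it is done.

```bash
ls; mkdir -p pics; python3 - <<'E'
from rig import robot
import cv2,numpy as np
for n in("side","top","wrist"):
    i=robot.grab_frame(n); cv2.imwrite(f"pics/{n}0.png",i[:,:,::-1])
    c=robot.camera_info(n); R=cv2.Rodrigues(np.array(c['rvec'],float))[0]
    print(n,c['fx'],c['dist'],-R.T@np.array(c['tvec']).ravel(),R[2])
s=robot.get_state();print(s)
E
```

```text
pics
side 465.17439412871266 [-0.10474117  0.          0.          0.          0.        ] [0.09849514 0.98773012 1.09551094] [ 0.31267295 -0.6729688  -0.6703347 ]
top 435.53926406801463 [0.01963892 0.         0.         0.         0.        ] [ 0.49240062 -0.02728685  1.29756269] [ 0.06124953  0.01272018 -0.99804143]
wrist 367.151668639135 [0.00363205 0.         0.         0.         0.        ] [ 0.26936889 -0.56956466  0.38401618] [-0.25150311 -0.08195078 -0.96438076]
{'time': 0.15, 'qpos': array([ 1.21047305,  0.41780019, -0.01027868,  1.61397925,  0.00469354,
        1.11073496, -0.05297823]), 'joint_vel': array([ 0.00071908, -0.00354113, -0.00067163, -0.00308669, -0.00068913,
        0.00029405, -0.00085059]), 'effort': array([ 1.19983681e-03, -8.51533771e+01,  6.39300663e-01, -4.26133883e+01,
       -4.87936637e-02,  1.72228483e-02,  7.33461616e-05]), 'ee_pos': array([ 0.1958077 , -0.59326743,  0.22401581]), 'tool_rot': array([[ 9.49603620e-01,  3.13453085e-01, -3.57052589e-04],
       [ 3.13453278e-01, -9.49603266e-01,  8.24444687e-04],
       [-8.06335739e-05, -8.94814965e-04, -9.99999596e-01]]), 'force': array([-0.70877735,  0.24298989, -0.02636775]), 'moment': array([ 0.05120112,  0.01766427, -0.04197588]), 'grasp_force': 0.0, 'opening': 0.09431998632846574}
```

View pics/top0.png

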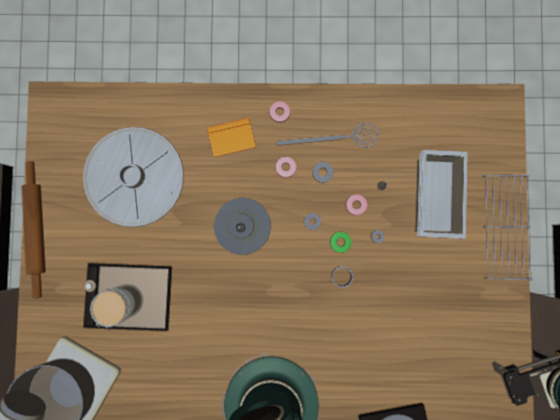

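View pics/side0.png

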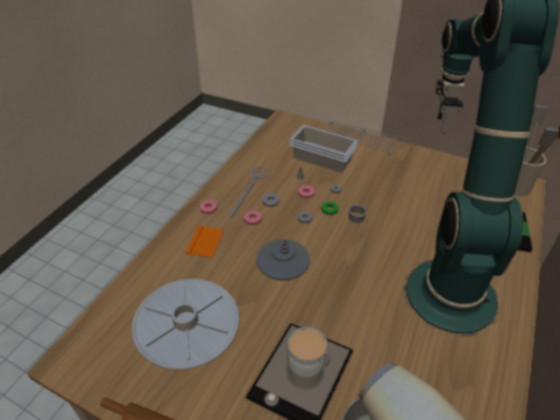

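The top view has these candidates:
- Grey rings: (323,172), the largest and likely wide; (312,222), likely middle; (377,237), likely narrow.
- Look-alikes: pink rings at (280,111), (286,167) and (357,204), a green ring at (341,242), and the thin cutter at (343,276).

The foot is at (242,226) and the nozzle at (382,185). Next I'll measure them.

```bash
cat > h.py <<'E'
from rig import robot
import cv2,numpy as np
from scipy.spatial.transform import Rotation as Ro
def ray(c,uv,z):
    K=np.array([[c['fx'],0,c['cx']],[0,c['fy'],c['cy']],[0,0,1.]])
    p=cv2.undistortPoints(np.array(uv,float).reshape(-1,1,2),K,np.array(c['dist'],float))[:,0]
    R=cv2.Rodrigues(np.array(c['rvec'],float))[0]; C=-R.T@np.array(c['tvec'],float).ravel()
    d=np.c_[p,np.ones(len(p))]@R
    return C+d*((z-C[2])/d[:,2])[:,None]
def proj(c,P):
    K=np.array([[c['fx'],0,c['cx']],[0,c['fy'],c['cy']],[0,0,1.]])
    return cv2.projectPoints(np.array(P,float).reshape(-1,1,3),np.array(c['rvec'],float),np.array(c['tvec'],float),K,np.array(c['dist'],float))[0][:,0]
def blobs(img,c,z,lo=0.02,hi=0.09,smax=60):
    """low-saturation blobs: centre and diameter of the outline on plane z"""
    hsv=cv2.cvtColor(img,cv2.COLOR_RGB2HSV); m=((hsv[:,:,1]<smax)*255).astype(np.uint8)
    out=[]
    for k in cv2.findContours(m,cv2.RETR_EXTERNAL,cv2.CHAIN_APPROX_NONE)[0]:
        if len(k)<12: continue
        w=ray(c,k[:,0],z)[:,:2]
        (x,y),r=cv2.minEnclosingCircle(w.astype(np.float32))
        (a,b),(d1,d2),_=cv2.fitEllipse((w*1000).astype(np.float32))
        if lo<2*r<hi: out.append((k[:,0].mean(0).round(),(round(a/1000,4),round(b/1000,4)),(round(d1,1),round(d2,1))))
    return out
def down(yaw): # tool y axis at angle yaw in the xy-plane
    y=np.array([np.cos(yaw),np.sin(yaw),0]);z=np.array([0,0,-1.]);return np.c_[np.cross(y,z),y,z]
E
python3 - <<'E'
from h import *
i=cv2.imread("pics/top0.png")[:,:,::-1].copy();c=robot.camera_info("top")
for s in(50,75):
  print(s)
  for b in blobs(i,c,0.014,0.015,0.2,s): print(b)
for n,p in dict(wide=(323,172),mid=(312,222),foot=(242,226)).items(): print(n,i[p[1],p[0]],ray(c,p,0.014))
hsv=cv2.cvtColor(i,cv2.COLOR_RGB2HSV);print(hsv[172,310:336],hsv[200,300])
E
```

```text
50
(array([317., 416.]), (-0.0041, -0.1309), (2.8, 1319.1))
(array([394., 414.]), (-0.0126, -0.3908), (34.1, 238.5))
(array([265., 411.]), (-0.0175, 0.0118), (34.5, 98.6))
(array([223., 404.]), (0.0028, 0.1367), (6.1, 68.0))
(array([273., 391.]), (-0.013, -0.0004), (165.9, 175.7))
(array([312., 380.]), (0.0762, -0.1178), (9.8, 25.9))
(array([239., 372.]), (0.0944, 0.0922), (8.6, 16.9))
(array([250., 361.]), (0.1222, 0.0612), (11.1, 22.4))
(array([491., 278.]), (0.3724, -0.6271), (2.9, 1080.1))
(array([342., 277.]), (0.3692, -0.2042), (60.2, 61.7))
(array([516., 261.]), (0.4391, -0.7041), (2.8, 602.3))
(array([509., 256.]), (0.4875, -0.6853), (2.9, 1111.0))
(array([  1., 246.]), (0.4463, 0.7966), (9.8, 27.1))
(array([501., 251.]), (0.4327, -0.6641), (2.8, 613.2))
(array([494., 248.]), (0.4374, -0.6442), (2.9, 617.6))
(array([377., 236.]), (0.4883, -0.3065), (35.4, 36.2))
(array([487., 244.]), (0.4639, -0.6247), (2.9, 624.0))
(array([  2., 226.]), (0.5077, 0.7963), (4.8, 19.6))
(array([312., 221.]), (0.53, -0.1154), (47.3, 47.4))
(array([  4., 208.]), (0.5603, 0.7927), (13.9, 17.5))
(a
[... 1137 characters left out ...]
3), (61.3, 61.6))
(array([286., 166.]), (0.691, -0.036), (59.2, 59.9))
(array([279., 111.]), (0.8575, -0.0156), (58.0, 59.9))
wide [155 124  88] [[ 0.6756521  -0.14689096  0.014     ]]
mid [142 113  79] [[ 0.52720723 -0.11525689  0.014     ]]
foot [80 80 79] [[0.51320809 0.09077721 0.014     ]]
[[ 17 112 157]
 [ 16 105 151]
 [ 14  56 127]
 [113  18 126]
 [109  30 136]
 [109  30 136]
 [109  32 137]
 [113  23 133]
 [ 12  33 132]
 [ 16  92 149]
 [ 16 113 156]
 [ 16 110 155]
 [ 17 110 155]
 [ 16 110 155]
 [ 16 111 156]
 [ 16 114 152]
 [ 15  91 132]
 [  0   9 120]
 [109  26 135]
 [110  28 137]
 [109  30 138]
 [109  31 138]
 [112  21 132]
 [ 13  53 126]
 [ 16 107 143]
 [ 16 111 152]] [ 16 110 134]
```

```bash
python3 - <<'E'
from h import *
import json
R=down(-np.pi/2)
# camera sits ~77mm along tool x, looks back towards the tool axis
for n,p in dict(foot=(0.514,0.0916,0.25),wide=(0.6768,-0.1453,0.15)).items():
    robot.move_ptp(p,R)
    c=robot.camera_info("wrist"); i=robot.grab_frame("wrist")
    cv2.imwrite(f"pics/w_{n}.png",i[:,:,::-1]); np.save(f"pics/{n}.npy",c,allow_pickle=True)
    s=robot.get_state();print(n,s['time'],s['ee_pos'],s['qpos'].round(2),proj(c,[[*p[:2],0.014],[*p[:2],0.099]]).round())
    if n=="wide":
        for b in blobs(i,c,0.014,0.03,0.09,65): print(b)
a=cv2.imread("pics/w_foot.png");b=cv2.imread("pics/w_wide.png")
cv2.imwrite("pics/both.png",np.hstack([a[:,80:480],b[:,80:480]]))
E
```

```text
foot 2.8667 [0.51415421 0.09095689 0.24991057] [ 0.45  0.3  -0.81  1.82  0.24  1.13 -2.02] [[273. 182.]
 [273. 201.]]
wide 4.0833 [ 0.67701985 -0.14342268  0.15123932] [ 0.58  0.69 -0.63  1.48  0.43  1.12 -1.7 ] [[276. 205.]
 [277. 240.]]
(array([482., 249.]), (0.6394, -0.3223), (22.9, 52.5))
(array([277., 202.]), (0.6782, -0.1461), (60.6, 61.6))
(array([157., 167.]), (0.7067, -0.0478), (20.4, 44.6))
```

View pics/both.png

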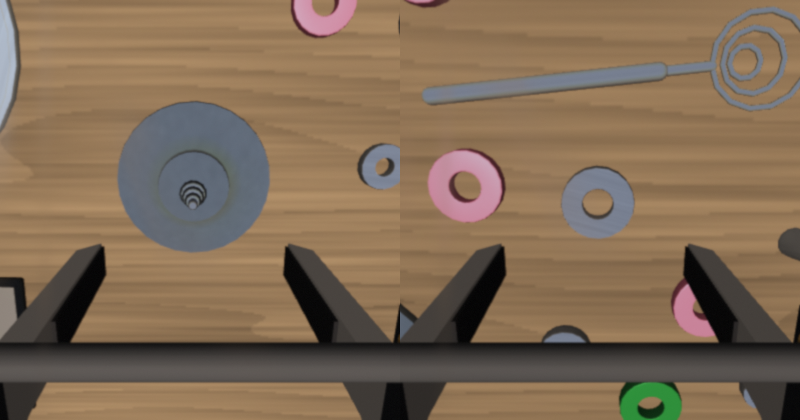

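The left half shows the foot with the stud tip near original pixel (273,204). The right half shows the plain grey wide ring at original (277,202), clear of the pink ring and the whisk. I'll zoom in on the spindle.

```bash
python3 - <<'E'
from h import *
a=cv2.imread("pics/w_foot.png")[170:220,245:305]
cv2.imwrite("pics/z.png",cv2.resize(a,None,fx=10,fy=10,interpolation=cv2.INTER_NEAREST))
E
```

```text
(no output)
```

View pics/z.png

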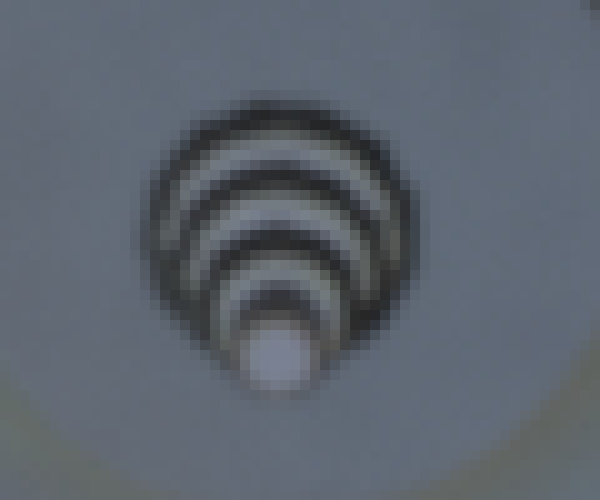

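```bash
cat >> h.py <<'E'
RD=down(-np.pi/2)
def st(msg):
    s=robot.get_state(); print(msg,round(s['time'],2),s['ee_pos'].round(4),s['force'].round(1),round(s['opening'],4),round(s['grasp_force'],1)); return s
def pick(xy,od,zh=0.022):
    robot.move_ptp([*xy,0.06],RD); robot.gripper_to(od+0.022)
    robot.move_linear([*xy,zh],0.08); st("at"); robot.gripper_to(od-0.01); s=st("grip")
    robot.move_linear([*xy,0.16],0.2); return s
def feel(z,cxy,clear):
    """two-sided touches of the stud along x and y; gives the TCP xy that centres the bore"""
    c=np.array(cxy,float)
    for ax in (0,1):
        hit=[]
        for sg in (1,-1):
            d=np.zeros(2); d[ax]=sg
            robot.move_linear([*(c+d*max(clear-0.0025,0)),z],0.04)
            t=robot.move_linear([*(c+d*(clear+0.004)),z],0.01,threshold=2.5)
            s=st(f"touch{ax}{sg}:{t}"); hit.append(s['ee_pos'][ax] if t else np.nan)
        if np.isnan(hit).any(): raise SystemExit("no touch")
        print("span mm",1000*(hit[0]-hit[1])); c[ax]=np.mean(hit)
    robot.move_linear([*c,z],0.03); robot.pause(0.1); return c
E
python3 - <<'E'
from h import *
c=np.load("pics/foot.npy",allow_pickle=True).item()
sp=ray(c,[272.5,204.9],0.099)[0,:2]; rb=ray(c,[272.5,191.5],0.051)[0,:2]
i=cv2.imread("pics/w_foot.png")[:,:,::-1].copy()
print("spindle",sp,rb, "foot",[b for b in blobs(i,c,0.01,0.1,0.2,65)])
np.save("sp.npy",sp)
w=np.array([0.6778,-0.1458])
assert np.linalg.norm(sp-[0.514,0.0916])<0.01
pick(w,0.062)
robot.move_ptp([*sp,0.15],RD); robot.pause(0.1); st("above")
robot.move_linear([*sp,0.118],0.08); robot.pause(.1)
print("hit early",robot.move_linear([*sp,0.111],0.02,threshold=3))
cc=feel(0.111,sp,0.009); print("centre",cc,cc-sp); np.save("c_wide.npy",cc); st("end")
E
```

```text
spindle [0.51026439 0.09219317] [0.5115648  0.09242762] foot [(array([273., 177.]), (0.5147, 0.0919), (167.7, 168.1))]
at 5.56 [ 0.6776 -0.1456  0.0213] [-0.2 -0.2  0.1] 0.0841 0.0
grip 6.05 [ 0.6779 -0.1459  0.0221] [ 0.1 -0.5  0.4] 0.0611 30.0
above 8.11 [0.5112 0.0912 0.1499] [ 0.1  0.6 -1.7] 0.0615 30.0
hit early False
touch01:True 10.0 [0.5193 0.092  0.1104] [-0.4  0.3 -2.6] 0.0615 30.0
touch0-1:True 10.97 [0.5003 0.0922 0.1108] [ 4.  2. -2.] 0.0612 30.0
span mm 18.958130271201632
touch11:True 11.88 [0.5095 0.1021 0.1106] [ 1.3 -1.  -1.9] 0.0614 30.0
touch1-1:True 12.87 [0.5096 0.083  0.1108] [ 0.5  2.6 -2.3] 0.0611 30.0
span mm 19.07122851596253
centre [0.50982818 0.09253863] [-0.00043621  0.00034547]
end 13.45 [0.5098 0.0924 0.1109] [ 0.2 -0.5 -2.7] 0.0611 30.0
```

```bash
cat >> h.py <<'E'
def seat(c,zstep,zhome):
    """lower to just above the step, thread on it gently, then press past the rubber ring"""
    t=robot.move_linear([*c,zstep+0.0015],0.025,threshold=4); st(f"step:{t}")
    if t: raise SystemExit("blocked above step")
    t=robot.move_linear([*c,zstep-0.0045],0.01,threshold=3.5); s=st(f"thread:{t}")
    if t and s['ee_pos'][2]>zstep-0.0022: raise SystemExit("blocked on step")
    t=robot.move_linear([*c,zhome-0.0005],0.01,threshold=15); s=st(f"press:{t}")
    if s['ee_pos'][2]>zhome+0.002: raise SystemExit("short of home")
    robot.pause(0.1); st("settled")
E
python3 - <<'E'
from h import *
seat(np.load("c_wide.npy"),0.058+0.022,0.067)
E
```

```text
step:False 14.78 [0.5099 0.0926 0.0817] [-0.6 -0.5 -2.7] 0.0611 30.0
thread:False 15.53 [0.5099 0.0926 0.0755] [ 0.7 -0.5 -3.1] 0.0612 30.0
press:True 16.37 [0.51   0.0926 0.067 ] [-1.  -0.5  8.3] 0.0614 30.0
settled 16.47 [0.51   0.0925 0.067 ] [-1.5 -0.3  7.4] 0.0612 30.0
```

```bash
cat >> h.py <<'E'
def release_check(c,zhome,od,gap):
    """let go, then feel the spacer's top face with the fingertips (expected at zhome+0.011)"""
    robot.gripper_to(od+0.022); st("open"); robot.move_linear([*c,zhome+0.018],0.06)
    robot.gripper_to(gap); zt=zhome+0.011
    robot.move_linear([*c,zt+0.006],0.03); robot.pause(.05)
    t=robot.move_linear([*c,zt-0.0015],0.01,threshold=5); s=st(f"top:{t}")
    print("spacer above home mm",round(1000*(s['ee_pos'][2]-zt),2))
    robot.move_linear([*c,max(0.16,zt+.02)],0.15)
E
python3 - <<'E'
from h import *
release_check(np.load("c_wide.npy"),0.067,0.062,0.042)
c=robot.camera_info("wrist");i=robot.grab_frame("wrist");np.save("pics/foot2.npy",c);cv2.imwrite("pics/w_foot2.png",i[:,:,::-1]);st("up")
E
```

```text
open 17.03 [0.51   0.0925 0.0668] [-1.3 -0.1  0.5] 0.084 0.0
top:True 19.17 [0.5098 0.0925 0.0783] [-0.9 -0.1  8.9] 0.0421 4.2
spacer above home mm 0.27
up 19.92 [0.5093 0.0923 0.159 ] [-0.1 -0.1 -0.1] 0.0423 0.0
```

```bash
sed -i 's/    robot.move_ptp(\[\*xy,0.06\],RD); robot.gripper_to(od+0.022)/    robot.move_ptp([*xy,0.14],RD); robot.gripper_to(od+0.022); robot.move_linear([*xy,0.05],0.15)/' h.py
python3 - <<'E'
from h import *
m=np.array([0.5308,-0.1157]); sp=np.load("c_wide.npy")
s=pick(m,0.050)
assert abs(s['opening']-0.05)<0.003 and s['grasp_force']>20
robot.move_ptp([*sp,0.15],RD); robot.pause(0.1)
robot.move_linear([*sp,0.124],0.08); robot.pause(.1)
t=robot.move_linear([*sp,0.111],0.02,threshold=3); st(f"early {t}")
if t: raise SystemExit
cc=feel(0.111,sp,0.006); print("centre",cc,cc-sp); np.save("c_mid.npy",cc)
if np.abs(cc-sp).max()<0.004: seat(cc,0.072+0.022,0.081)
E
```

```text
at 22.67 [ 0.5307 -0.1155  0.0217] [ 0.2  0.6 -0.5] 0.0721 0.0
grip 23.16 [ 0.5309 -0.1158  0.0222] [ 0.4 -0.2  4.2] 0.0488 30.0
early False 26.32 [0.5099 0.0926 0.111 ] [-0.5  0.5 -1.7] 0.0493 30.0
touch01:True 27.03 [0.5167 0.0924 0.1105] [ 0.4 -0.4 -1.8] 0.0497 30.0
touch0-1:True 27.85 [0.5037 0.0925 0.1109] [ 3.4  0.5 -0.6] 0.0492 30.0
span mm 12.967019416354365
touch11:True 28.63 [0.5098 0.0991 0.1106] [ 0.1 -0.6 -1.7] 0.0492 30.0
touch1-1:True 29.47 [0.51   0.0861 0.1108] [ 0.4  1.7 -0.3] 0.049 30.0
span mm 12.974034724635041
centre [0.51018177 0.09258739] [3.53587188e-04 4.87594534e-05]
step:False 30.71 [0.5102 0.0926 0.0956] [-0.3  0.3 -1.8] 0.0488 30.0
thread:False 31.46 [0.5102 0.0926 0.0895] [-0.1  0.5 -1.5] 0.0495 30.0
press:True 32.27 [0.5103 0.0926 0.0812] [-1.4 -0.5  8.8] 0.0492 30.0
settled 32.37 [0.5103 0.0926 0.0812] [-1.5 -1.1  8.3] 0.0491 30.0
```

```bash
python3 - <<'E'
from h import *
release_check(np.load("c_mid.npy"),0.081,0.050,0.030)
m=np.array([0.4888,-0.3072]); sp=np.load("c_mid.npy")
s=pick(m,0.038)
assert abs(s['opening']-0.038)<0.003 and s['grasp_force']>20
robot.move_ptp([*sp,0.15],RD); robot.pause(0.15)
robot.move_linear([*sp,0.124],0.08); robot.pause(.1)
t=robot.move_linear([*sp,0.112],0.012,threshold=3); st(f"early {t}")
if t: raise SystemExit
cc=feel(0.112,sp,0.003); print("centre",cc,cc-sp); np.save("c_nar.npy",cc)
E
```

```text
open 32.93 [0.5102 0.0926 0.081 ] [ 0.9 -0.3  0. ] 0.0717 0.0
top:True 35.07 [0.5102 0.0926 0.0923] [-2.  -1.1  9.4] 0.0297 4.2
spacer above home mm 0.29
at 39.05 [ 0.4887 -0.307   0.0217] [ 0.8  1.  -0.4] 0.0601 0.0
grip 39.54 [ 0.4889 -0.3073  0.0222] [-1.2 -0.3  4.1] 0.0368 30.0
early False 43.74 [0.5102 0.0926 0.1121] [-0.3 -0.3 -0.6] 0.0368 30.0
touch01:True 44.44 [0.5139 0.0925 0.1116] [-0.4  1.5 -1.3] 0.0373 30.0
touch0-1:True 45.1 [0.507  0.0925 0.1119] [2.  0.3 0.2] 0.0372 30.0
span mm 6.940717804408081
touch11:True 45.78 [0.5102 0.096  0.1116] [ 1.1 -1.9 -0. ] 0.0371 30.0
touch1-1:True 46.47 [0.5103 0.0891 0.1118] [1.3 1.9 0.4] 0.0369 30.0
span mm 6.949308054273337
centre [0.51046629 0.09254238] [ 2.84520702e-04 -4.50152752e-05]
```

```bash
python3 - <<'E'
from h import *
c=np.load("c_nar.npy")
seat(c,0.108,0.095)
release_check(c,0.095,0.038,0.018)
robot.move_linear([c[0]-0.03,c[1],0.22],0.15); robot.pause(.2); st("up")
w=robot.grab_frame("wrist");s=robot.grab_frame("side")
cv2.imwrite("pics/fin.png",np.hstack([w[100:340,120:440],cv2.resize(s[220:290,240:330],(309,240))])[:,:,::-1])
E
```

```text
step:False 47.09 [0.5103 0.0925 0.1093] [-0.4 -0.9 -0.7] 0.0369 30.0
thread:False 47.84 [0.5105 0.0926 0.1035] [ 1.1 -0.7  0.1] 0.037 30.0
press:True 48.67 [0.5106 0.0926 0.0952] [-1.4 -0.8 10. ] 0.0371 30.0
settled 48.77 [0.5106 0.0926 0.0952] [-1.4 -0.6  9.1] 0.037 30.0
open 49.33 [0.5104 0.0925 0.0949] [-0.7 -0.4  0.4] 0.0598 0.0
top:True 51.47 [0.5105 0.0926 0.1063] [-1.7 -1.7  8.3] 0.0181 4.1
spacer above home mm 0.28
up 52.77 [0.4803 0.0925 0.2191] [ 0.2 -0.1  0.4] 0.0175 0.0
```

View pics/fin.png

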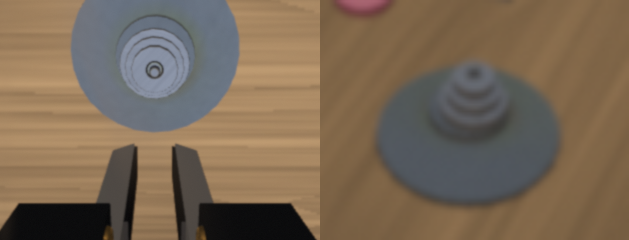

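The picture shows all three spacers stacked level on the spindle in size order, with the stud at (154,70), and the gripper well clear.

```bash
python3 -c "
from rig import robot
print(robot.sign_off())"
```

```text
the job is handed in; nothing more can be done
None
```

All three spacers are home on the spindle in size order, each felt within 0.3 mm of its home height and let go; I handed the job in at about 53 s of the allowed 72 s, but sign-off returned no verdict.

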